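# Index a glazed test pot to the colour reader and pin it

## Robot

A 6-joint arm with a two-finger parallel gripper is mounted at the origin on the work surface. World frame = base frame: x ahead of the robot, y to its left, z up, the work surface at z = 0. Lengths are in m, angles in rad, forces in N, time in s.
With the tool pointing down it reaches from about 0.3 to 0.875 m from the base axis. Payload 6.4 kg.
Tool frame: the origin (TCP) lies midway between the tips of the shut fingers; the grasp point (between the pads) lies ctrl.grip_point_offset behind it (ctrl.grip_point_offset is the distance from the TCP to the grasp point, in m); z points along the fingers, y is the direction in which the jaws open and shut (so a half turn about z gives the same grasp; the last joint's range is limited). The gripper opens to 85 mm and grips with 20 to 120 N. Pads are 22 mm wide; open, the fingers measure 114 mm over their backs; the gripper's body (76 mm by 85 mm) begins 54 mm behind the grasp point. The pads swing forward as they close: fully open they stand 13 mm farther back than shut.
Start: joints at [-1.525, 0.181, 1.607, -0, 1.354, -0.206], TCP at [0.143, -0.557, 0.208] pointing down, gripper open.
Joint ranges: [-2.99, 2.99], [-0.89, 2.07], [0.3, 2.58], [-1.14, 4.28], [0, 2.63], [-3.12, 3.12]. Speed limits (rad/s): [2.57, 2.57, 3.01, 3.14, 3.14, 3.14].

## Interface

Orientations are given as a unit quaternion [w, x, y, z].
In Python, from bench import ctrl, viewer gives the robot as it stands.
- The arm moves only by the shell command python3 -m handwheel 'ROWS' [OPENING]. ROWS is JSON, a list of rows, each an object with "travel": the shift along the tool's x, y, z as a fraction of full scale, a list of three; "dr": the turn, a rotation vector about the tool's x, y, z as a fraction of full scale, a list of three. A call has 1 to 20 rows; each row shifts and turns the pose as measured when the row begins, along the tool's axes as they then stand; what a row does not reach is not made up. Full scale, the value 1, is 150 mm for a shift and 30 degrees for a turn. A row lasts 1/12 s, in which the tool goes at most 41.7 mm and 7.16 degrees, less where a joint would pass 70% of its speed; a pose out of reach is approached as far as the arm can. A call with a number of a shift or a turn outside -1 to 1 is refused whole. A call with a gripper value outside its range is refused whole. OPENING is the opening, from -1 (shut) to 1 (fully open), set as the call begins (- or left out, the last holds). The fingers move at their own pace and stop on an object; the grip force is fixed at half the most. Time passes only in rows, so rows that do not move let the fingers close. It gives the time, the measured TCP pose, the force and the opening at its end, in the units of the state.
- ctrl.get_obs(): the state, without advancing time (a new reading comes with each control period).
- viewer.camera(name): name is "scene" or "top"; returns the picture (420x560x3 uint8, red, green, blue); there is no depth.
- viewer.get_calibration(name): a dict with "camera_matrix" (3x3 intrinsics, pixels), "R" (3x3) and "t" (3): a world point X has camera coordinates R X + t. Camera axes: x right, y down, z forward; pixel columns grow to the right and rows downward; lengths in m; the calibration is good to about 2 mm. A picture is of the moment at which its call begins. get_calibration takes no time and is no camera call.
- ctrl.hand_in(): hands the job in, once; it reports no verdict.
The state is a dict: "time_s": time; "q": joint angles; "dq": joint speeds; "joint_efforts": joint torques, N m; "eef_pos": TCP position; "eef_rot": TCP orientation; "wrist_force": force on the tool from outside, world axes, zero at the start; "torque": the same for the moment, N m; "opening": opening from 0.0 (shut) to 1.0 (fully open).
Only numpy, scipy, OpenCV 4.12 (cv2) and the standard library are available. Lean on these libraries where they do the work, as an engineer would, in place of code of your own. Each camera call takes 0.05 s, during which the arm holds its last target. There are 200 camera calls.

## Task

Turn the test pot on its turning board until the blue glaze stripe faces squarely at the grey colour reader, leaving the red-handled lock pin in its rack meanwhile. Then take the pin, push it down through the hole in the board and feel for the lock bore hidden underneath by gently working pin and board to and fro, until the pin is fully home with its handle resting on the board, and let go. Do not disturb the jar, the cup and the small vase.

Things in the scene. Friction and masses are not known exactly. Their poses are not given: they have to be found in the camera images.
- station: Fixed turntable stand: dark round foot 190 mm across with a column, and a grey colour reader 75 x 100 mm, 145 mm high. Origin on the work surface under the turning axis, z up. +x points from the turning axis to the reader; the reader's window, a black square with a round glass 147 mm from the axis, looks along -x at the pot.
- lock_nominal (a point): Where the lock bore nominally is: 85 mm from the axis, away from the reader, at the top (z = 47 mm) of a steel lock plate 70 mm wide and 12 mm thick, out of sight under the board. The real bore, 9.5 mm wide, straight through, lies up to 10 mm to either side of this point along the arc about the axis (never nearer or farther from it): it cannot be measured and must be felt with the pin.
- bat (a joint): Turning angle of the octagonal plywood board that carries the pot, counter-clockwise from above. 0 or a whole turn = stripe exactly at the reader, the board's hole over lock_nominal. Turns freely between -7 and 7 and stays where it is left (friction 0.06 N m). Board: 200 mm across flats, 12 mm thick, top 62 mm above the work surface, underside 3 mm above the lock plate.
- pot_top (a point): Centre of the top face of the test pot, on the turning axis, 152 mm above the work surface. The pot is a buff clay cylinder 60 mm in diameter and 90 mm high, fixed to the board and turning with it; its top is solid (dark disc painted on).
- swatch (a point): Middle of the blue glaze stripe (18 mm wide, up the whole side of the pot, over the rim, and on as a thin blue line on the board), on the pot's surface 30 mm from the axis, 107 mm above the work surface.
- bat_hole (a point): Centre of the mouth, on the board's top face, of the 9.5 mm vertical through hole in the board, 85 mm from the axis on the side away from the stripe, dark-ringed. It turns with the board; x, y axes as the board (x towards the stripe), z up.
- pin: Lock pin, upright in the rack's middle hole. Origin at the tip, z up along it. Steel shank 8 mm in diameter from 0 to 40 mm (the lowest 3 mm taper to 6.5 mm), red round handle 20 mm in diameter from 40 to 95 mm, whose lower face is the shoulder. About 70 g. Fully home, the shoulder lies on the board and the tip is 40 mm below the board's top.
- rack: Fixed wooden rack 70 x 120 x 45 mm (x, y, z), origin under its centre; the pin stands in the middle one of three holes (10 mm wide, 42 mm deep), its shoulder on the rack's top; the outer two, at y = +/-40 mm, are empty.
- glaze_jar: Bystander: green glass jar with white cap, 60 mm in diameter, 85 mm high, origin under its centre. Leave alone.
- bisque_cup: Bystander: terracotta cup, 70 mm in diameter at the rim, 75 mm high, origin under its centre. Leave alone.
- bud_vase: Bystander: small white vase, 64 mm at its widest, 100 mm high, origin under its centre. Leave alone.
There are look-alikes about, which are no part of the job. Of the things that look like the pin, the larger one is meant.

How it is judged:
By the outcome, as a careful person would: the job done as asked, in the order asked, and still so for the second after the job is handed in, with the robot touching nothing.
It also fails if it takes over 72 s, if anything falls off the work surface, if the arm or the gripper's body presses on something with over 40 N, if the wrist force passes 120 N, or if a joint passes its speed limit or range.

## Working session

There is one attempt and no reset: what is moved stays moved. The work goes in short steps, Python scripts to look and compute and a shell command to move; the robot and the scene stay as the last step left them, time stands still between calls to the robot, and variables do not carry over. Pictures are saved under pics/ and viewed, about 8 in all and at most 12, crops included, and the job is handed in when it is done.

```bash
ls; mkdir -p pics
python3 - <<'E'
from bench import ctrl, viewer
import cv2
for n in("scene","top"):
    cv2.imwrite(f"pics/{n}0.png",viewer.camera(n)[:,:,::-1]); c=viewer.get_calibration(n); print(n,c)
o=ctrl.get_obs(); print(o, ctrl.grip_point_offset)
E
```

```text
pics
scene {'camera_matrix': array([[440.35034266,   0.        , 277.71190542],
       [  0.        , 440.35034266, 205.74585903],
       [  0.        ,   0.        ,   1.        ]]), 'R': array([[ 0.74463829,  0.66730868, -0.01459224],
       [ 0.50133229, -0.57359391, -0.64780858],
       [-0.44065831,  0.47506751, -0.76166339]]), 't': array([-0.37214216, -0.3715534 ,  1.25937378])}
top {'camera_matrix': array([[386.28821474,   0.        , 283.74894465],
       [  0.        , 386.28821474, 214.33752924],
       [  0.        ,   0.        ,   1.        ]]), 'R': array([[-0.01400916, -0.99925459,  0.03597219],
       [-0.99296382,  0.00967228, -0.11802243],
       [ 0.11758653, -0.03737248, -0.99235916]]), 't': array([-0.18634359,  0.6420186 ,  0.91593107])}
{'time_s': 0.1, 'q': array([-1.52530251e+00,  1.81462159e-01,  1.60791781e+00, -2.28927850e-05,
        1.35381678e+00, -2.06303505e-01]), 'dq': array([ 0.00051846, -0.00244003, -0.00082772, -0.00102767,  0.00014884,
       -0.0008553 ]), 'joint_efforts': array([ 5.65256942e-04, -4.45876229e+01, -3.52238202e+01, -2.57956044e-04,
        4.10654189e-03,  1.18539069e-05]), 'eef_pos': array([ 0.14324056, -0.55631137,  0.20757213]), 'eef_rot': array([-8.00354584e-04,  9.92084597e-01,  1.25568744e-01,  5.32791806e-05]), 'wrist_force': array([ 0.477715  , -0.12758782,  0.18936454]), 'torque': array([ 0.01289188,  0.03103839, -0.0088476 ]), 'opening': 1.0018715688191147} 0.0187
```

View pics/scene0.png

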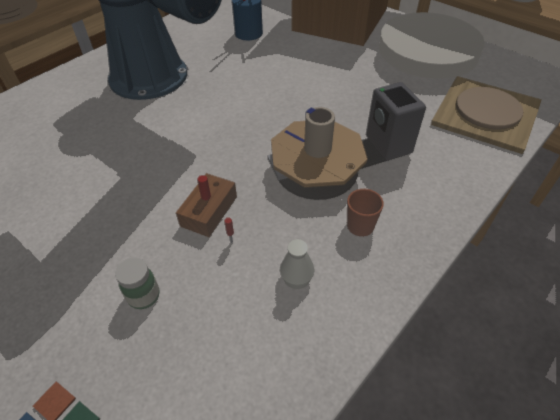

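View pics/top0.png

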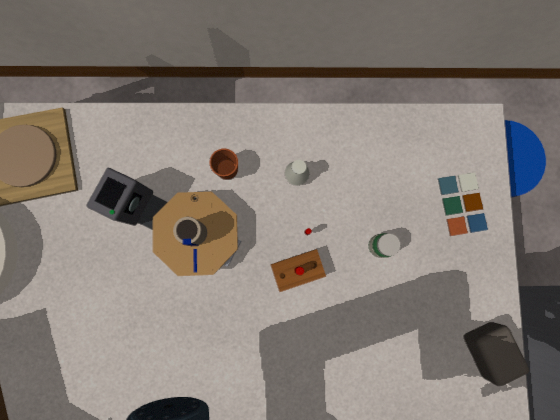

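Scene view: the board with the pot is at (318,150), its blue line at (295,136), the dark-ringed hole at (350,166) and the reader at (393,120). In the top view the board is at (196,234), the stripe at (195,265), the hole at (195,198) and the reader at (118,196).

Pin candidates:
- **Red handle in the rack:** scene (204,187), top (300,271). This is the larger one.
- **Small red pin standing on the table:** scene (229,226), top (308,231). This is the decoy.

I'll check the choice in one close crop.

```bash
cat > h.py <<'E'
import numpy as np, cv2
from bench import ctrl, viewer
from scipy.spatial.transform import Rotation as Rt
def ray(n,uv,z):
    c=viewer.get_calibration(n);K,R,t=map(np.array,(c["camera_matrix"],c["R"],c["t"]))
    d=R.T@np.linalg.inv(K)@np.array([*uv,1.]);o=-R.T@t
    return o+d*(z-o[2])/d[2]
def proj(n,X):
    c=viewer.get_calibration(n);p=c["camera_matrix"]@(c["R"]@np.array(X)+c["t"]);return p[:2]/p[2]
E
python3 - <<'E'
from h import *
a=cv2.imread("pics/top0.png");b=cv2.imread("pics/scene0.png")
A=cv2.resize(a[150:330,80:340],None,fx=3,fy=3,interpolation=2)
B=cv2.resize(b[80:260,170:430],None,fx=3,fy=3,interpolation=2)
cv2.imwrite("pics/ct.png",A);cv2.imwrite("pics/cs.png",B)
E
```

```text
(no output)
```

View pics/ct.png

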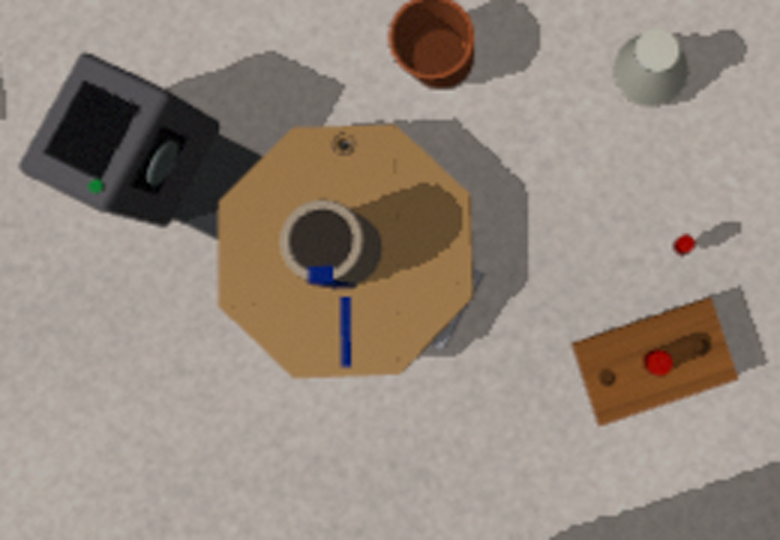

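View pics/cs.png

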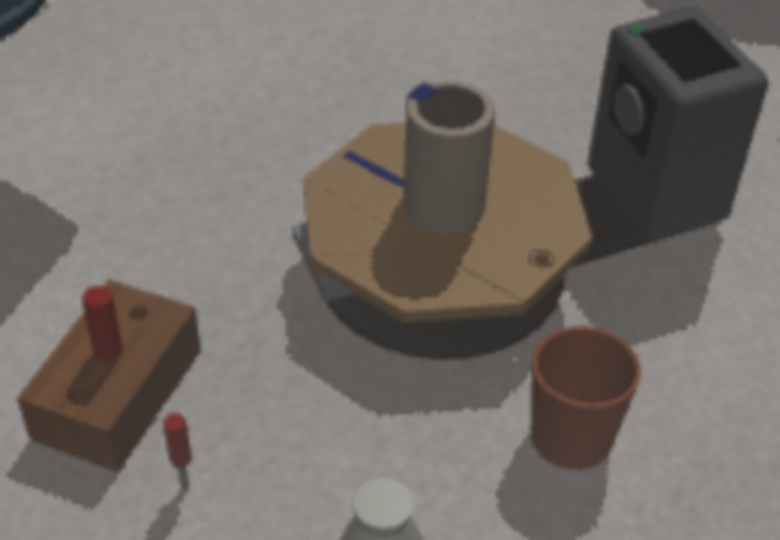

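The crops confirm the large red-handled pin in the rack's middle hole (top crop 660,362). The small one standing on the table at (684,244) is the decoy. The stripe points to image-down and the hole is at crop (344,145).

Run:
```python
from h import *
T=lambda u,v,z:ray("top",(u/3+80-.33,v/3+150-.33),z)
S=lambda u,v,z:ray("scene",(u/3+170-.33,v/3+80-.33),z)
V=[(293,127),(395,126),(470,190),(472,300),(405,373),(295,377),(219,303),(219,198)]
c=np.mean([T(*v,.062) for v in V],0); print("axis",c.round(4))
VS=[(370,125),(495,124),(572,163),(591,238),(530,300),(408,313),(312,265),(305,185)]
print("axisS",np.mean([S(*v,.062) for v in VS],0).round(4))
print("pottop T",T(322,240,.152).round(4),"S",S(449,108,.152).round(4))
h=T(344,145,.062);print("hole",h.round(4),S(541,258,.062).round(4), np.linalg.norm(h-c))
a=lambda p:np.degrees(np.arctan2(p[1]-c[1],p[0]-c[0]))
print("holeang+180",a(h)-180,"line",a(T(346,365,.062)),a(T(346,300,.062)),"rim",a(T(321,275,.152)))
for n,p in dict(rt=T(95,131,.145),rtS=S(690,52,.145),win=T(163,162,.107),winS=S(629,109,.107)).items(): print(n,p.round(4),a(p),np.linalg.norm((p-c)[:2]))
e=T(22,168,.145)-T(105,210,.145);print("edge",np.degrees(np.arctan2(e[1],e[0])))
e=T(85,53,.145)-T(22,168,.145);print("edge2",np.degrees(np.arctan2(e[1],e[0]))+90)
print("pin",T(660,360,.1).round(4),S(98,296,.1).round(4),"fake",T(684,244,.06).round(4), S(176,420,.06).round(4))
r=[T(*p,.045) for p in((573,342),(711,297),(738,377),(600,425))];print("rack",np.mean(r,0),np.degrees(np.arctan2(*(r[0]-r[1])[1::-1])))
print("cup",T(432,35,.075),S(585,365,.075),"vase",T(657,50,.1))
```

```text
axis [0.5958 0.0195 0.062 ]
axisS [0.6027 0.0206 0.062 ]
pottop T [0.5953 0.0198 0.152 ] S [0.5976 0.0202 0.152 ]
hole [0.6792 0.0224 0.062 ] [0.6822 0.025  0.062 ] 0.0834330473121742
holeang+180 -178.00604481101556 line -179.40294971314623 -179.57980066079162 rim 178.7754324284913
rt [0.6774 0.1865 0.145 ] 63.9551592958649 0.1858805706800499
rtS [0.6824 0.1887 0.145 ] 62.887461508107876 0.18998558612027772
win [0.6598 0.1502 0.107 ] 63.88123347381616 0.14549152231470974
winS [0.6631 0.1512 0.107 ] 62.904562678892695 0.1478598613530761
edge 62.656066970220266
edge2 63.89262819101626
pin [ 0.5049 -0.2264  0.1   ] [ 0.5072 -0.2249  0.1   ] fake [ 0.5963 -0.2507  0.06  ] [ 0.593  -0.2433  0.06  ]
rack [ 0.50355647 -0.22721251  0.045     ] 107.13674764248393
cup [ 0.76615368 -0.04923972  0.075     ] [ 0.76696513 -0.04743132  0.075     ] vase [ 0.74671532 -0.22864557  0.1       ]
```

```bash
cat >> h.py <<'E'
AX=np.array([.597,.020]); RD=np.radians(63.4)
def to(x,y,z,yaw=None):
    "remaining shift in tool axes, units of 150mm; yaw = wanted direction of tool y, deg; dr in units of 30deg"
    o=ctrl.get_obs();w,a,b,c=o["eef_rot"];R=Rt.from_quat([a,b,c,w])
    s=R.inv().apply(np.array([x,y,z])-o["eef_pos"])/.15
    yd=np.degrees(np.arctan2(*R.as_matrix()[1::-1,1]))
    print("t",round(o["time_s"],2),"pos",o["eef_pos"].round(4),"yaw",yd.round(2),"q6",o["q"][5].round(2),"F",o["wrist_force"].round(1),"open",round(o["opening"],3))
    print("shift",s.round(3))
    G=np.eye(3) if yaw is None else None
    if yaw is not None:
        k=np.radians(yaw);y_=np.array([np.cos(k),np.sin(k),0]);z_=np.array([0,0,-1.]);x_=np.cross(y_,z_)
        D=R.inv()*Rt.from_matrix(np.c_[x_,y_,z_]);print("dr",(np.degrees(D.as_rotvec())/30).round(3))
E
python3 -c "
from h import *
to(.597,.02,.208,30)"
```

```text
t 0.1 pos [ 0.1432 -0.5563  0.2076] yaw -75.57 q6 -0.21 F [ 0.5 -0.1  0.2] open 1.002
shift [ 3.887e+00 -2.967e+00  3.000e-03]
dr [-2.000e-03 -3.000e-03 -3.519e+00]
```

```bash
python3 -m handwheel '[{"travel":[0.2,-0.153,0],"dr":[0,0,0]},{"travel":[0.2,-0.153,0],"dr":[0,0,0]},{"travel":[0.2,-0.153,0],"dr":[0,0,0]},{"travel":[0.2,-0.153,0],"dr":[0,0,0]},{"travel":[0.2,-0.153,0],"dr":[0,0,0]},{"travel":[0.2,-0.153,0],"dr":[0,0,0]},{"travel":[0.2,-0.153,0],"dr":[0,0,0]},{"travel":[0.2,-0.153,0],"dr":[0,0,0]},{"travel":[0.2,-0.153,0],"dr":[0,0,0]},{"travel":[0.2,-0.153,0],"dr":[0,0,0]},{"travel":[0.2,-0.153,0],"dr":[0,0,0]},{"travel":[0.2,-0.153,0],"dr":[0,0,0]},{"travel":[0.2,-0.153,0],"dr":[0,0,0]},{"travel":[0.2,-0.153,0],"dr":[0,0,0]},{"travel":[0.2,-0.153,0],"dr":[0,0,0]},{"travel":[0.2,-0.153,0],"dr":[0,0,0]},{"travel":[0.2,-0.153,0],"dr":[0,0,0]},{"travel":[0.2,-0.153,0],"dr":[0,0,0]}]' 1; python3 -c "
from h import *
to(.597,.02,.208,30)"
```

```text
time_s: 1.6
eef_pos: [0.5752, 0.0001, 0.2024]
eef_rot: [-0.003, 0.993, 0.119, -0.002]
wrist_force: [0.7, -0.8, -0.1]
opening: 0.999
t 1.6 pos [5.752e-01 1.000e-04 2.024e-01] yaw -76.36 q6 1.12 F [ 0.7 -0.8 -0.1] open 0.999
shift [ 0.172 -0.095 -0.038]
dr [-0.016 -0.008 -3.545]
```

```bash
python3 -m handwheel '[{"travel":[0,0,0],"dr":[0,0,-0.23]},{"travel":[0,0,0],"dr":[0,0,-0.23]},{"travel":[0,0,0],"dr":[0,0,-0.23]},{"travel":[0,0,0],"dr":[0,0,-0.23]},{"travel":[0,0,0],"dr":[0,0,-0.23]},{"travel":[0,0,0],"dr":[0,0,-0.23]},{"travel":[0,0,0],"dr":[0,0,-0.23]},{"travel":[0,0,0],"dr":[0,0,-0.23]},{"travel":[0,0,0],"dr":[0,0,-0.23]},{"travel":[0,0,0],"dr":[0,0,-0.23]},{"travel":[0,0,0],"dr":[0,0,-0.23]},{"travel":[0,0,0],"dr":[0,0,-0.23]},{"travel":[0,0,0],"dr":[0,0,-0.23]},{"travel":[0,0,0],"dr":[0,0,-0.23]},{"travel":[0,0,0],"dr":[0,0,-0.23]}]'; python3 -c "
from h import *
to(.597,.02,.208,30)"
```

```text
time_s: 2.85
eef_pos: [0.5737, 0.0118, 0.1925]
eef_rot: [-0.012, 0.492, 0.87, 0.0]
wrist_force: [0.6, 0.2, -0.4]
opening: 0.997
t 2.85 pos [0.5737 0.0118 0.1925] yaw 31.0 q6 -0.73 F [ 0.6  0.2 -0.4] open 0.997
shift [-0.031  0.16  -0.106]
dr [-0.022 -0.04   0.033]
```

```bash
python3 -m handwheel '[{"travel":[-0.031,0.16,-0.05],"dr":[-0.022,-0.04,0]},{"travel":[0,0,0],"dr":[0,0,0]}]'; python3 -c "
from h import *
to(.597,.02,.112,30)"
```

```text
time_s: 3.02
eef_pos: [0.5963, 0.02, 0.1986]
eef_rot: [-0.001, 0.49, 0.872, -0.001]
wrist_force: [-0.6, -0.6, 0.4]
opening: 0.998
t 3.02 pos [0.5963 0.02   0.1986] yaw 31.38 q6 -0.71 F [-0.6 -0.6  0.4] open 0.998
shift [-0.003  0.005  0.577]
dr [-0.003 -0.002  0.046]
```

```bash
python3 -m handwheel '[{"travel":[0,0.005,0.15],"dr":[0,0,0]},{"travel":[0,0,0.15],"dr":[0,0,0]},{"travel":[0,0,0.15],"dr":[0,0,0]},{"travel":[0,0,0.12],"dr":[0,0,0]},{"travel":[0,0,0],"dr":[0,0,0]}]'; python3 -c "
from h import *
to(.597,.02,.112,30)"
```

```text
time_s: 3.43
eef_pos: [0.5961, 0.0206, 0.1099]
eef_rot: [-0.001, 0.489, 0.872, -0.001]
wrist_force: [-0.8, 0.8, -0.0]
opening: 0.997
t 3.43 pos [0.5961 0.0206 0.1099] yaw 31.4 q6 -0.71 F [-0.8  0.8 -0. ] open 0.997
shift [-0.006  0.003 -0.014]
dr [-0.004 -0.002  0.046]
```

```bash
python3 -m handwheel '[{"travel":[0,0,0],"dr":[0,0,0]},{"travel":[0,0,0],"dr":[0,0,0]},{"travel":[0,0,0],"dr":[0,0,0]},{"travel":[0,0,0],"dr":[0,0,0]},{"travel":[0,0,0],"dr":[0,0,0]},{"travel":[0,0,0],"dr":[0,0,0]},{"travel":[0,0,0],"dr":[0,0,0]},{"travel":[0,0,0],"dr":[0,0,0]}]' 0.2; python3 -c "
from h import *
to(.597,.02,.112,30)"
```

```text
time_s: 4.1
eef_pos: [0.5969, 0.0217, 0.1108]
eef_rot: [-0.001, 0.49, 0.872, 0.001]
wrist_force: [2.2, 0.8, -9.0]
opening: 0.674
t 4.1 pos [0.5969 0.0217 0.1108] yaw 31.34 q6 -0.71 F [ 2.2  0.8 -9. ] open 0.674
shift [-0.01  -0.005 -0.008]
dr [ 0.001 -0.004  0.045]
```

```bash
python3 -m handwheel '[{"travel":[0,0,0],"dr":[0,0,0.1]},{"travel":[0,0,0],"dr":[0,0,0.15]},{"travel":[0,0,0],"dr":[0,0,0.15]},{"travel":[0,0,0],"dr":[0,0,0.15]},{"travel":[0,0,0],"dr":[0,0,0.15]},{"travel":[0,0,0],"dr":[0,0,0.15]},{"travel":[0,0,0],"dr":[0,0,0.15]},{"travel":[0,0,0],"dr":[0,0,0.15]},{"travel":[0,0,0],"dr":[0,0,0.15]},{"travel":[0,0,0],"dr":[0,0,0.15]}]'; python3 -c "
from h import *
to(.597,.0205,.111,-86.5)"
```

```text
time_s: 4.93
eef_pos: [0.5971, 0.0217, 0.1108]
eef_rot: [-0.001, 0.788, 0.615, 0.001]
wrist_force: [3.5, 0.4, -8.5]
opening: 0.677
t 4.93 pos [0.5971 0.0217 0.1108] yaw -14.07 q6 0.08 F [ 3.5  0.4 -8.5] open 0.677
shift [-0.008  0.001 -0.001]
dr [-0.004 -0.004  2.414]
```

```bash
python3 -m handwheel '[{"travel":[0,0,0],"dr":[0,0,0.17]},{"travel":[0,0,0],"dr":[0,0,0.17]},{"travel":[0,0,0],"dr":[0,0,0.17]},{"travel":[0,0,0],"dr":[0,0,0.17]},{"travel":[0,0,0],"dr":[0,0,0.17]},{"travel":[0,0,0],"dr":[0,0,0.17]},{"travel":[0,0,0],"dr":[0,0,0.17]},{"travel":[0,0,0],"dr":[0,0,0.17]},{"travel":[0,0,0],"dr":[0,0,0.17]},{"travel":[0,0,0],"dr":[0,0,0.17]},{"travel":[0,0,0],"dr":[0,0,0.17]},{"travel":[0,0,0],"dr":[0,0,0.17]},{"travel":[0,0,0],"dr":[0,0,0.17]},{"travel":[0,0,0],"dr":[0,0,0.17]},{"travel":[0,0,0],"dr":[0,0,0]},{"travel":[0,0,0],"dr":[0,0,0]}]'
python3 - <<'E'
from h import *
to(.597,.0205,.111,-86.5)
a=viewer.camera("top")[:,:,::-1];cv2.imwrite("pics/t1.png",a)
cv2.imwrite("pics/ct1.png",cv2.resize(a[150:330,80:340],None,fx=3,fy=3,interpolation=2))
E
```

```text
time_s: 6.27
eef_pos: [0.5973, 0.0216, 0.1108]
eef_rot: [-0.002, 1.0, 0.008, 0.001]
wrist_force: [2.7, -0.4, -9.2]
opening: 0.674
t 6.27 pos [0.5973 0.0216 0.1108] yaw -89.1 q6 1.39 F [ 2.7 -0.4 -9.2] open 0.674
shift [-0.002  0.008 -0.001]
dr [-0.006 -0.005 -0.087]
```

View pics/ct1.png

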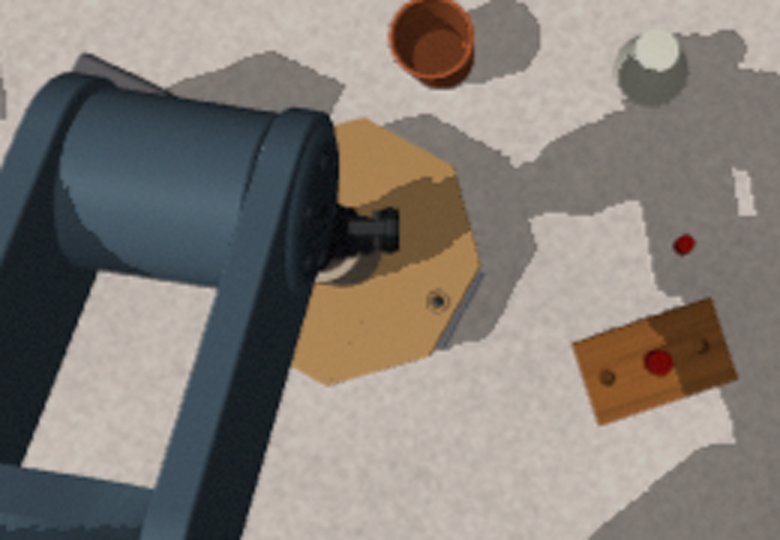

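The arm hides the reader. The board's hole is now at crop (437,301), close to the visible lock-plate edge, which runs from (438,350) to (482,275).

Run:
```python
from h import *
T=lambda u,v,z:ray("top",(u/3+80-.33,v/3+150-.33),z)
h0=T(344,145,.062)[:2];h1=T(437,301,.062)[:2]
print(h0,h1)
# axis from the two holes: 120.4 deg CW apart, r=85mm
m=(h0+h1)/2;d=h1-h0;L=np.linalg.norm(d);n=np.array([-d[1],d[0]])/L
for s in(1,-1): print("axis",m+s*n*(L/2)/np.tan(np.radians(60.2)),"r",L/2/np.sin(np.radians(60.2)))
for c in(np.array([.5955,.0195]),np.array([.597,.0205]),np.array([.5973,.0216])):
    f=lambda p:np.degrees(np.arctan2(*(c-p)[::-1]))
    print(c,"stripe from h1",f(h1),"from h0",f(h0)-120.4,"reader",*[np.degrees(np.arctan2(*(T(*p)[:2]-c)[::-1])) for p in((95,131,.145),(163,162,.107))])
e=T(438,350,.047)-T(482,275,.047);print("plate edge+90",np.degrees(np.arctan2(e[1],e[0]))-90)
```

```text
[0.679167   0.02244469] [ 0.55301175 -0.0525715 ]
axis [ 0.63757046 -0.0511883 ] r 0.08457002698374179
axis [0.59460828 0.02106149] r 0.08457002698374179
[0.5955 0.0195] stripe from h1 59.479408332562016 from h0 -298.3842861324149 reader 63.88208904267778 63.787983952020376
[0.597  0.0205] stripe from h1 58.95251309768888 from h0 -299.0442030773809 reader 64.1636557551977 64.14745474237029
[0.5973 0.0216] stripe from h1 59.15831729062133 from h0 -299.80885233413795 reader 64.0982348702554 64.06342613873787
plate edge+90 59.4436746345707
```

```bash
python3 -m handwheel '[{"travel":[0,0,0],"dr":[0,0,-0.095]},{"travel":[0,0,0],"dr":[0,0,0]},{"travel":[0,0,0],"dr":[0,0,0]}]'; python3 -c "
from h import *
to(.597,.0205,.111,-86.3)"
```

```text
time_s: 6.57
eef_pos: [0.5973, 0.0216, 0.1108]
eef_rot: [-0.002, 0.999, 0.036, 0.001]
wrist_force: [2.3, 1.3, -8.1]
opening: 0.677
t 6.57 pos [0.5973 0.0216 0.1108] yaw -85.87 q6 1.33 F [ 2.3  1.3 -8.1] open 0.677
shift [-0.003  0.007 -0.001]
dr [-0.006 -0.006  0.014]
```

```bash
python3 -m handwheel '[{"travel":[0,0,0],"dr":[0,0,0]},{"travel":[0,0,0],"dr":[0,0,0]},{"travel":[0,0,0],"dr":[0,0,0]},{"travel":[0,0,0],"dr":[0,0,0]},{"travel":[0,0,0],"dr":[0,0,0]},{"travel":[0,0,-0.1],"dr":[0,0,0]},{"travel":[0,0,-0.15],"dr":[0,0,0]},{"travel":[0,0,-0.2],"dr":[0,0,0]},{"travel":[0,0,-0.2],"dr":[0,0,0]}]' 1; python3 -c "
from h import *
to(.506,-.2255,.2,-26.5)"
```

```text
time_s: 7.32
eef_pos: [0.5943, 0.0212, 0.2097]
eef_rot: [-0.002, 0.999, 0.035, -0.003]
wrist_force: [0.6, -0.5, 0.1]
opening: 0.998
t 7.32 pos [0.5943 0.0212 0.2097] yaw -85.96 q6 1.33 F [ 0.6 -0.5  0.1] open 0.998
shift [-0.703  1.6    0.061]
dr [-0.013  0.004 -1.982]
```

```bash
python3 -m handwheel '[{"travel":[-0.088,0.2,0],"dr":[0,0,0]},{"travel":[-0.088,0.2,0],"dr":[0,0,0]},{"travel":[-0.088,0.2,0],"dr":[0,0,0]},{"travel":[-0.088,0.2,0],"dr":[0,0,0]},{"travel":[-0.088,0.2,0],"dr":[0,0,0]},{"travel":[-0.088,0.2,0],"dr":[0,0,0]},{"travel":[-0.088,0.2,0],"dr":[0,0,0]},{"travel":[-0.088,0.2,0],"dr":[0,0,0]},{"travel":[0,0,0],"dr":[0,0,-0.22]},{"travel":[0,0,0],"dr":[0,0,-0.22]},{"travel":[0,0,0],"dr":[0,0,-0.22]},{"travel":[0,0,0],"dr":[0,0,-0.22]},{"travel":[0,0,0],"dr":[0,0,-0.22]},{"travel":[0,0,0],"dr":[0,0,-0.22]},{"travel":[0,0,0],"dr":[0,0,-0.22]},{"travel":[0,0,0],"dr":[0,0,-0.22]},{"travel":[0,0,0],"dr":[0,0,-0.22]}]'
python3 - <<'E'
from h import *
to(.506,-.2255,.2,-26.5)
for n,(r,c) in dict(top=(150,80),scene=(80,240)).items():
    a=viewer.camera(n)[:,:,::-1];cv2.imwrite(f"pics/{n}2.png",a)
    cv2.imwrite(f"pics/c{n}2.png",cv2.resize(a[r:r+150,c:c+200],None,fx=4,fy=4,interpolation=2))
E
```

```text
time_s: 8.73
eef_pos: [0.5095, -0.2419, 0.2315]
eef_rot: [0.012, 0.838, 0.545, 0.008]
wrist_force: [-0.4, -0.3, 0.1]
opening: 0.998
t 8.73 pos [ 0.5095 -0.2419  0.2315] yaw -23.98 q6 -0.24 F [-0.4 -0.3  0.1] open 0.998
shift [ 0.09  -0.072  0.208]
dr [ 0.055 -0.004  0.084]
```

View pics/ctop2.png

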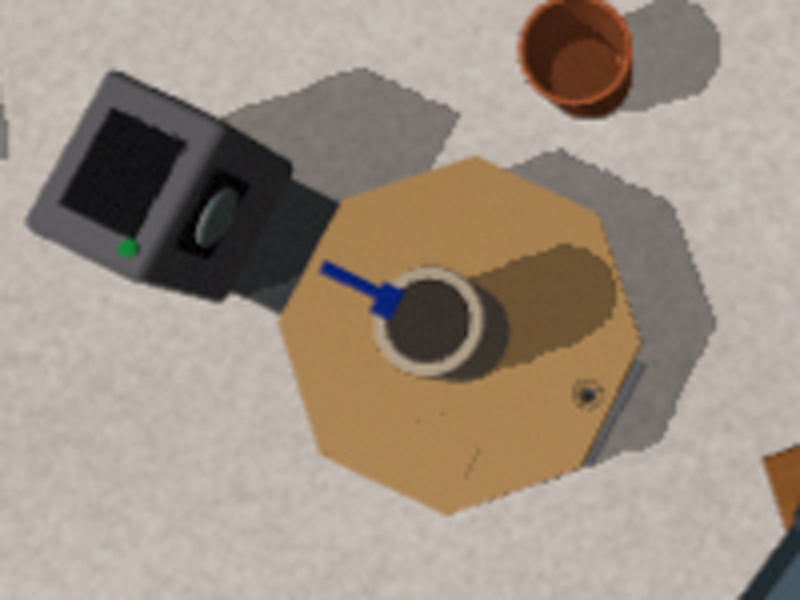

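Run:
```python
from h import *
T=lambda u,v,z:ray("top",(u/4+80-.375,v/4+150-.375),z)[:2]
ang=lambda d:np.degrees(np.arctan2(d[1],d[0]))
h=T(587,396,.062);l=T(325,267,.062);V=[T(*v,.062) for v in((340,205),(477,156),(600,212),(640,342),(582,465),(448,515),(322,455),(280,318))]
c=np.mean(V,0);print("axis",c,"hole",h,"r",np.linalg.norm(h-c),"stripe",ang(l-h),ang(c-h),ang(l-c))
print("octagon dirs mod45",[round(ang(V[i]-V[i-4])%45,1) for i in range(4)])
for p in((125,173,.145),(216,216,.107)): print("reader",ang(T(*p)-h),ang(T(*p)-c))
print("edges",ang(T(30,228,.145)-T(135,280,.145)),ang(T(113,72,.145)-T(222,125,.145)),ang(T(113,72,.145)-T(30,228,.145))+90, ang(T(222,125,.145)-T(135,280,.145))+90)
# blob based
a=cv2.imread("pics/top2.png")[150:300,80:280].astype(int)
m=(a[:,:,0]>90)&(a[:,:,2]<60)&(a[:,:,1]<70)
v,u=np.nonzero(m);print(len(u),u.min(),u.max())
s=u<(370/4);L=np.array([T(4*x+1.5,4*y+1.5,.062) for x,y in zip(u[s],v[s])]);d=np.linalg.svd(L-L.mean(0))[2][0];print("line",L.mean(0),ang(d),ang(L.mean(0)-h))
```

```text
axis [0.59518809 0.01974653] hole [ 0.55625652 -0.05502519] r 0.08429991977458556 stripe 63.199627382308705 62.49524758596892 63.852454183132245
octagon dirs mod45 [np.float64(42.8), np.float64(41.2), np.float64(41.4), np.float64(40.5)]
reader 63.270320969552365 63.6190781374637
reader 63.28808012679322 63.74463741666764
edges 63.139154491588485 63.42022786430491 64.60200371492368 62.74120674366078
77 81 99
line [0.6285329  0.08754668] -118.07183672577713 63.117407349747275
```

View pics/cscene2.png

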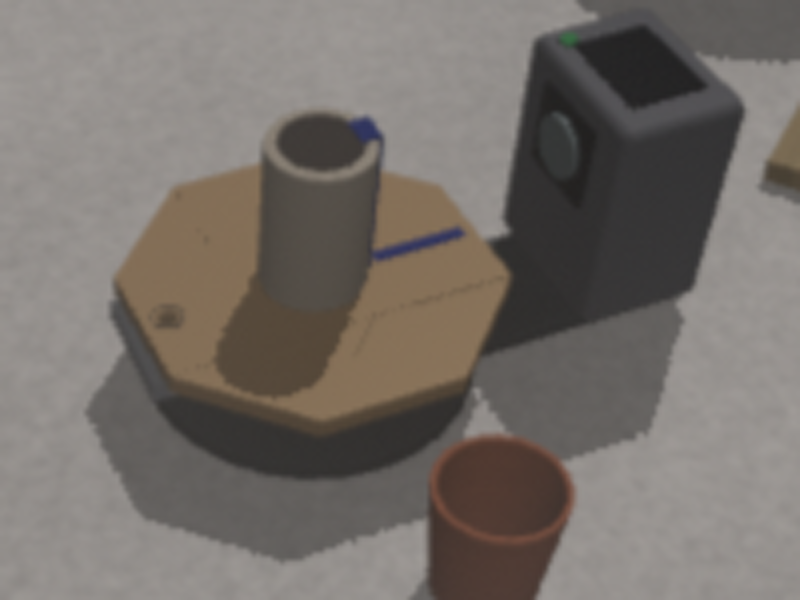

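Stripe at 63.2°, reader at 63.3°, so the pot is square to the reader; in the scene crop the blue line runs straight at the window. Next I fetch the pin.

```bash
python3 -m handwheel '[{"travel":[0.09,-0.072,0.1],"dr":[0.055,-0.004,0.09]},{"travel":[0,0,0.1],"dr":[0,0,0]},{"travel":[0,0,0],"dr":[0,0,0]}]'
python3 - <<'E'
from h import *
to(.506,-.2257,.065,-26.7)
S=lambda u,v,z:ray("scene",(u/4+240-.375,v/4+80-.375),z)[:2]
print("hole S",S(168,317,.062), "line end",S(463,233,.062))
E
```

```text
time_s: 9.08
eef_pos: [0.5065, -0.226, 0.2028]
eef_rot: [0.002, 0.856, 0.516, 0.001]
wrist_force: [-1.1, 0.4, 0.1]
opening: 1.002
t 9.08 pos [ 0.5065 -0.226   0.2028] yaw -27.85 q6 -0.15 F [-1.1  0.4  0.1] open 1.002
shift [ 0.001 -0.008  0.919]
dr [ 0.008  0.002 -0.038]
hole S [ 0.56030218 -0.05368536] line end [0.63947533 0.10445797]
```

```bash
python3 -m handwheel '[{"travel":[0,-0.008,0.17],"dr":[0.008,0.002,-0.038]},{"travel":[0,0,0.17],"dr":[0,0,0]},{"travel":[0,0,0.17],"dr":[0,0,0]},{"travel":[0,0,0.17],"dr":[0,0,0]},{"travel":[0,0,0.15],"dr":[0,0,0]},{"travel":[0,0,0.09],"dr":[0,0,0]},{"travel":[0,0,0],"dr":[0,0,0]}]'; python3 -c "
from h import *
to(.506,-.2257,.065,-26.7)"
```

```text
time_s: 9.67
eef_pos: [0.5101, -0.229, 0.0673]
eef_rot: [0.005, 0.857, 0.516, 0.002]
wrist_force: [-1.4, -0.6, 0.5]
opening: 1.006
t 9.67 pos [ 0.5101 -0.229   0.0673] yaw -27.92 q6 -0.15 F [-1.4 -0.6  0.5] open 1.006
shift [ 0.006 -0.035  0.015]
dr [ 0.021  0.003 -0.041]
```

```bash
python3 -m handwheel '[{"travel":[0.006,-0.035,0.01],"dr":[0.021,0.003,-0.041]},{"travel":[0,0,0],"dr":[0,0,0]},{"travel":[0,0,0],"dr":[0,0,0]}]'; python3 -c "
from h import *
to(.506,-.2257,.065,-26.7)"
```

```text
time_s: 9.92
eef_pos: [0.5066, -0.2264, 0.068]
eef_rot: [0.0, 0.852, 0.524, 0.0]
wrist_force: [0.5, -0.9, 0.2]
opening: 1.003
t 9.92 pos [ 0.5066 -0.2264  0.068 ] yaw -26.81 q6 -0.17 F [ 0.5 -0.9  0.2] open 1.003
shift [ 0.002 -0.006  0.02 ]
dr [ 0.001  0.    -0.004]
```

```bash
python3 -m handwheel '[{"travel":[0,0,0],"dr":[0,0,0]},{"travel":[0,0,0],"dr":[0,0,0]},{"travel":[0,0,0],"dr":[0,0,0]},{"travel":[0,0,0],"dr":[0,0,0]},{"travel":[0,0,0],"dr":[0,0,0]},{"travel":[0,0,0],"dr":[0,0,0]},{"travel":[0,0,0],"dr":[0,0,0]},{"travel":[0,0,0],"dr":[0,0,0]},{"travel":[0,0,0],"dr":[0,0,0]},{"travel":[0,0,0],"dr":[0,0,0]}]' -1; python3 -c "
from h import *
to(.506,-.2257,.065,-26.7)"
```

```text
time_s: 10.75
eef_pos: [0.5091, -0.2282, 0.0736]
eef_rot: [0.004, 0.852, 0.523, 0.001]
wrist_force: [-1.3, 0.4, 2.3]
opening: 0.177
t 10.75 pos [ 0.5091 -0.2282  0.0736] yaw -26.87 q6 -0.16 F [-1.3  0.4  2.3] open 0.177
shift [ 0.006 -0.026  0.057]
dr [ 0.016  0.003 -0.006]
```

```bash
python3 -m handwheel '[{"travel":[0,0,0],"dr":[0,0,0]},{"travel":[0,0,0],"dr":[0,0,0]},{"travel":[0,0,0],"dr":[0,0,0]},{"travel":[0,0,0.03],"dr":[0.016,0.003,0]},{"travel":[0,0,0.03],"dr":[0,0,0]},{"travel":[0,0,0],"dr":[0,0,0]},{"travel":[0,0,0],"dr":[0,0,0]}]' 0
python3 - <<'E'
from h import *
to(.508,-.227,.064,-26.7)
a=viewer.camera("scene")[:,:,::-1];cv2.imwrite("pics/s3.png",a)
cv2.imwrite("pics/cs3.png",cv2.resize(a[110:260,130:330],None,fx=4,fy=4,interpolation=2))
E
```

```text
time_s: 11.33
eef_pos: [0.5094, -0.2284, 0.063]
eef_rot: [-0.0, 0.852, 0.523, -0.0]
wrist_force: [-0.5, -0.3, -0.2]
opening: 0.504
t 11.33 pos [ 0.5094 -0.2284  0.063 ] yaw -26.88 q6 -0.17 F [-0.5 -0.3 -0.2] open 0.504
shift [ 0.004 -0.013 -0.007]
dr [-0.001 -0.001 -0.006]
```

View pics/cs3.png

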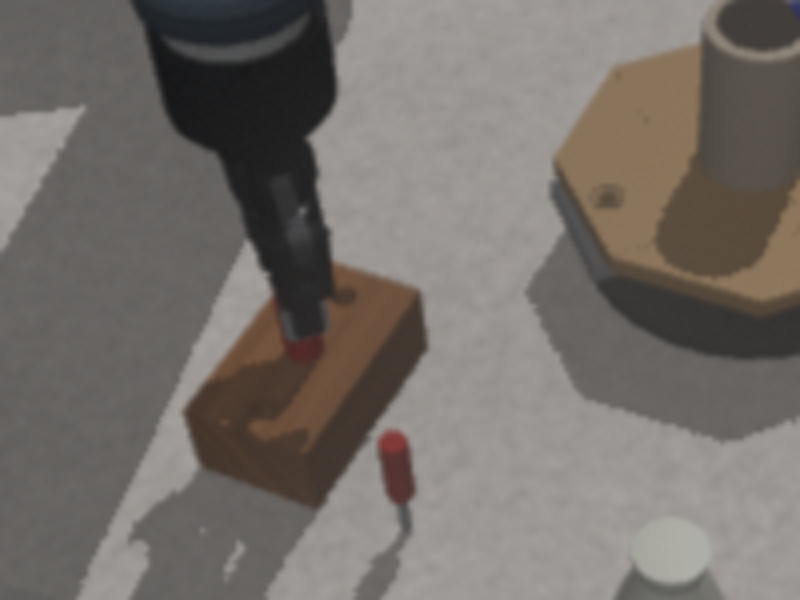

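The fingers straddle the rack pin, whose red base shows at (303,348), and the decoy at (397,470) is clear. Closing again, lower than before.

```bash
python3 -m handwheel '[{"travel":[0,0,0],"dr":[0,0,0]},{"travel":[0,0,0],"dr":[0,0,0]},{"travel":[0,0,0],"dr":[0,0,0]},{"travel":[0,0,0],"dr":[0,0,0]},{"travel":[0,0,0],"dr":[0,0,0]},{"travel":[0,0,0],"dr":[0,0,0]},{"travel":[0,0,0],"dr":[0,0,0]}]' -1; python3 -c "
from h import *
to(.508,-.227,.064,-26.7)"
```

```text
time_s: 11.97
eef_pos: [0.508, -0.2275, 0.0631]
eef_rot: [-0.002, 0.852, 0.524, -0.001]
wrist_force: [-0.8, 0.7, 0.0]
opening: 0.202
t 11.97 pos [ 0.508  -0.2275  0.0631] yaw -26.86 q6 -0.17 F [-0.8  0.7  0. ] open 0.202
shift [ 0.003 -0.001 -0.006]
dr [-0.008 -0.001 -0.005]
```

```bash
python3 -m handwheel '[{"travel":[0,0,-0.05],"dr":[-0.008,0,0]},{"travel":[0,0,-0.1],"dr":[0,0,0]},{"travel":[0,0,-0.1],"dr":[0,0,0]},{"travel":[0,0,-0.1],"dr":[0,0,0]},{"travel":[0,0,-0.1],"dr":[0,0,0]},{"travel":[0,0,-0.1],"dr":[0,0,0]},{"travel":[0,0,0],"dr":[0,0,0]},{"travel":[0,0,0],"dr":[0,0,0]}]'; python3 -c "
from h import *
to(.5605,-.0565,.145,-26.7)"
```

```text
time_s: 12.63
eef_pos: [0.5093, -0.2282, 0.1511]
eef_rot: [0.003, 0.852, 0.523, 0.002]
wrist_force: [-1.1, 0.6, -2.1]
opening: 0.203
t 12.63 pos [ 0.5093 -0.2282  0.1511] yaw -26.88 q6 -0.17 F [-1.1  0.6 -2.1] open 0.203
shift [ 1.175 -0.214  0.04 ]
dr [ 0.012 -0.001 -0.006]
```

```bash
python3 -m handwheel '[{"travel":[0.19,-0.035,0],"dr":[0.012,0,-0.006]},{"travel":[0.19,-0.035,0],"dr":[0,0,0]},{"travel":[0.19,-0.035,0],"dr":[0,0,0]},{"travel":[0.19,-0.035,0],"dr":[0,0,0]},{"travel":[0.19,-0.035,0],"dr":[0,0,0]},{"travel":[0.12,-0.02,0],"dr":[0,0,0]},{"travel":[0,0,0],"dr":[0,0,0]},{"travel":[0,0,0],"dr":[0,0,0]}]'; python3 -c "
from h import *
to(.5595,-.0555,.128,-26.7)"
```

```text
time_s: 13.3
eef_pos: [0.5545, -0.0659, 0.1444]
eef_rot: [-0.002, 0.852, 0.523, -0.002]
wrist_force: [0.3, 0.2, -0.5]
opening: 0.203
t 13.3 pos [ 0.5545 -0.0659  0.1444] yaw -26.93 q6 0.14 F [ 0.3  0.2 -0.5] open 0.203
shift [ 0.077 -0.001  0.109]
dr [-0.01   0.001 -0.008]
```

```bash
python3 -m handwheel '[{"travel":[0.077,0,0.05],"dr":[-0.01,0,-0.008]},{"travel":[0,0,0.04],"dr":[0,0,0]},{"travel":[0,0,0],"dr":[0,0,0]},{"travel":[0,0,0],"dr":[0,0,0]}]'
python3 - <<'E'
from h import *
to(.5595,-.0555,.128,-26.7)
A=[]
for n,(u,v) in dict(scene=(282,158),top=(226,249)).items():
    a=viewer.camera(n)[:,:,::-1];cv2.imwrite(f"pics/{n}4.png",a)
    A.append(cv2.resize(a[v-35:v+25,u-35:u+35],(560,480),interpolation=2)[:, :])
cv2.imwrite("pics/c4.png",cv2.resize(np.hstack(A),(800,343)))
E
```

```text
time_s: 13.63
eef_pos: [0.5586, -0.0567, 0.1273]
eef_rot: [-0.0, 0.852, 0.524, -0.001]
wrist_force: [0.8, -0.4, -1.1]
opening: 0.198
t 13.63 pos [ 0.5586 -0.0567  0.1273] yaw -26.78 q6 0.16 F [ 0.8 -0.4 -1.1] open 0.198
shift [ 0.01   0.002 -0.005]
dr [-0.004  0.003 -0.003]
```

View pics/c4.png

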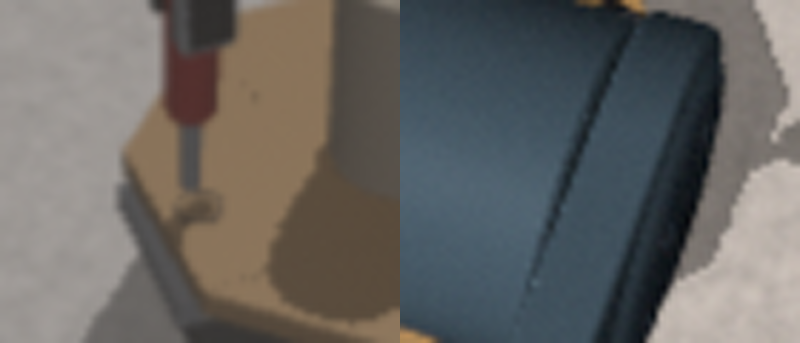

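In the left (scene) half, the pin's tip is at (191,189), just above and left of the dark-ringed hole at (198,208). The top camera is blocked by the arm.

Run:
```python
from h import *
tip=np.array([282-35+191/5.714-.4,158-35+188/5.714-.4]);hole=(281.6,158.9)
z=.1273-.058
p=ray("scene",tip,z);h=ray("scene",hole,.062);d=(h-p)[:2];print(p,h,d)
o=ctrl.get_obs();to(*(o["eef_pos"][:2]+d),.1215,-26.7)
print(proj("scene",[.56,-.056,.062]),proj("scene",[.561,-.056,.062]),proj("scene",[.56,-.055,.062]))
```

```text
[ 0.55601068 -0.05387807  0.0693    ] [ 0.56031296 -0.05377799  0.062     ] [0.00430229 0.00010008]
t 13.73 pos [ 0.5587 -0.0569  0.1276] yaw -26.8 q6 0.16 F [-0.4  0.3 -1.5] open 0.201
shift [0.014 0.025 0.041]
dr [-0.004  0.003 -0.003]
[280.79896958 159.37845109] [281.14986896 159.59194533] [281.11026266 159.13298522]
```

```bash
python3 -m handwheel '[{"travel":[0.007,0.013,0],"dr":[-0.004,0.003,-0.003]},{"travel":[0,0,0],"dr":[0,0,0]},{"travel":[0,0,0.025],"dr":[0,0,0]},{"travel":[0,0,0.025],"dr":[0,0,0]},{"travel":[0,0,0.02],"dr":[0,0,0]}]'; python3 -c "
from h import *
to(.561,-.0565,.120,-26.7)"
```

```text
time_s: 14.15
eef_pos: [0.5627, -0.0591, 0.1187]
eef_rot: [0.002, 0.852, 0.524, 0.002]
wrist_force: [-1.7, 1.3, 15.5]
opening: 0.202
t 14.15 pos [ 0.5627 -0.0591  0.1187] yaw -26.85 q6 0.15 F [-1.7  1.3 15.5] open 0.202
shift [ 0.011 -0.018 -0.009]
dr [ 0.01  -0.001 -0.005]
```

```bash
python3 -m handwheel '[{"travel":[0,0,-0.03],"dr":[0,0,0]},{"travel":[0,0,0],"dr":[0,0,0]},{"travel":[0,0,0],"dr":[0,0,0]}]'; python3 -c "
from h import *
to(.561,-.0565,.1235,-26.7)"
```

```text
time_s: 14.4
eef_pos: [0.5626, -0.0592, 0.1229]
eef_rot: [0.002, 0.852, 0.524, 0.001]
wrist_force: [-0.7, 0.1, -0.3]
opening: 0.203
t 14.4 pos [ 0.5626 -0.0592  0.1229] yaw -26.86 q6 0.15 F [-0.7  0.1 -0.3] open 0.203
shift [ 0.011 -0.018 -0.004]
dr [ 0.009 -0.001 -0.005]
```

```bash
python3 -m handwheel '[{"travel":[0.011,-0.018,0],"dr":[0.009,0,-0.005]},{"travel":[0,0,0],"dr":[0,0,0]},{"travel":[0,0,0],"dr":[0,0,0]}]'; python3 -c "
from h import *
to(.561,-.0565,.1185,-26.7)"; python3 -m handwheel '[{"travel":[0,0,0.03],"dr":[0,0,0]},{"travel":[0,0,0.015],"dr":[0,0,0]},{"travel":[0,0,0.01],"dr":[0,0,0]}]'; python3 -c "
from h import *
to(.561,-.0565,.1185,-26.7)"
```

```text
time_s: 14.65
eef_pos: [0.5605, -0.0561, 0.1226]
eef_rot: [-0.001, 0.851, 0.525, -0.0]
wrist_force: [-0.2, 0.2, -0.6]
opening: 0.207
t 14.65 pos [ 0.5605 -0.0561  0.1226] yaw -26.68 q6 0.15 F [-0.2  0.2 -0.6] open 0.207
shift [-0.001  0.004  0.027]
dr [-0.002 -0.001  0.001]
time_s: 14.9
eef_pos: [0.5623, -0.0565, 0.1156]
eef_rot: [0.001, 0.851, 0.525, 0.001]
wrist_force: [0.6, 0.0, -0.3]
opening: 0.202
t 14.9 pos [ 0.5623 -0.0565  0.1156] yaw -26.66 q6 0.15 F [ 0.6  0.  -0.3] open 0.202
shift [-0.004 -0.007 -0.019]
dr [ 0.007 -0.002  0.001]
```

The pin is in the board's hole: 3 mm below the contact height with no force. Going on down to the lock plate.

```bash
python3 -m handwheel '[{"travel":[0,-0.003,0.03],"dr":[0.007,0,0]},{"travel":[0,0,0.02],"dr":[0,0,0]},{"travel":[0,0,0.02],"dr":[0,0,0]},{"travel":[0,0,0.015],"dr":[0,0,0]}]'; python3 -c "
from h import *
to(.561,-.0565,.1,-26.7)"
```

```text
time_s: 15.23
eef_pos: [0.5619, -0.0563, 0.1016]
eef_rot: [-0.0, 0.851, 0.525, 0.0]
wrist_force: [-1.2, 0.5, 5.2]
opening: 0.202
t 15.23 pos [ 0.5619 -0.0563  0.1016] yaw -26.66 q6 0.15 F [-1.2  0.5  5.2] open 0.202
shift [-0.004 -0.005  0.01 ]
dr [-0.001 -0.002  0.001]
```

```bash
python3 -m handwheel '[{"travel":[0,0.01,0.01],"dr":[0,0,0]},{"travel":[0,0.01,0.01],"dr":[0,0,0]},{"travel":[0,0.01,0.01],"dr":[0,0,0]}]'; python3 -c "
from h import *
to(.561,-.0565,.1,-26.7)"
```

```text
time_s: 15.48
eef_pos: [0.5627, -0.0566, 0.0953]
eef_rot: [-0.004, 0.851, 0.525, -0.002]
wrist_force: [-3.7, 2.2, 4.7]
opening: 0.202
t 15.48 pos [ 0.5627 -0.0566  0.0953] yaw -26.65 q6 0.15 F [-3.7  2.2  4.7] open 0.202
shift [-0.004 -0.011 -0.031]
dr [-0.018 -0.001  0.002]
```

```bash
python3 -m handwheel '[{"travel":[0,-0.01,0.01],"dr":[-0.018,0,0]},{"travel":[0,0,0.015],"dr":[0,0,0]},{"travel":[0,0,0.015],"dr":[0,0,0]},{"travel":[0,0,0.015],"dr":[0,0,0]}]'; python3 -c "
from h import *
to(.561,-.0565,.0787,-26.7)"
```

```text
time_s: 15.82
eef_pos: [0.5608, -0.0557, 0.0853]
eef_rot: [-0.0, 0.851, 0.525, 0.0]
wrist_force: [-1.6, 1.1, 1.9]
opening: 0.204
t 15.82 pos [ 0.5608 -0.0557  0.0853] yaw -26.64 q6 0.16 F [-1.6  1.1  1.9] open 0.204
shift [-0.004  0.003  0.044]
dr [ 0.    -0.001  0.002]
```

```bash
python3 -m handwheel '[{"travel":[-0.002,0,0.015],"dr":[0,0,0]},{"travel":[0,0,0.015],"dr":[0,0,0]},{"travel":[0,0,0.012],"dr":[0,0,0]},{"travel":[0,0,0.01],"dr":[0,0,0]}]'; python3 -c "
from h import *
to(.561,-.0565,.0787,-26.7)"
```

```text
time_s: 16.15
eef_pos: [0.5615, -0.056, 0.0797]
eef_rot: [0.0, 0.851, 0.525, 0.001]
wrist_force: [-9.0, 3.2, 17.1]
opening: 0.201
t 16.15 pos [ 0.5615 -0.056   0.0797] yaw -26.63 q6 0.15 F [-9.   3.2 17.1] open 0.201
shift [-0.005 -0.001  0.007]
dr [ 0.002 -0.001  0.002]
```

```bash
python3 -m handwheel '[{"travel":[0,-0.008,0.003],"dr":[0,0,0]},{"travel":[0,-0.004,0.008],"dr":[0,0,0]},{"travel":[0,0.004,0.008],"dr":[0,0,0]},{"travel":[0,-0.004,0.008],"dr":[0,0,0]},{"travel":[0,0,0.006],"dr":[0,0,0]}]'; python3 -c "
from h import *
to(.561,-.0565,.0787,-26.7)"
```

```text
time_s: 16.57
eef_pos: [0.5613, -0.0557, 0.0799]
eef_rot: [0.001, 0.851, 0.525, 0.001]
wrist_force: [-6.4, 2.3, 8.6]
opening: 0.204
t 16.57 pos [ 0.5613 -0.0557  0.0799] yaw -26.6 q6 0.16 F [-6.4  2.3  8.6] open 0.204
shift [-0.005  0.001  0.008]
dr [ 0.007 -0.001  0.003]
```

```bash
python3 -m handwheel '[{"travel":[0,-0.004,0],"dr":[0,0,0]},{"travel":[0,0,0],"dr":[0,0,0]},{"travel":[0,0,0],"dr":[0,0,0]},{"travel":[0,0,0],"dr":[0,0,0]},{"travel":[0,0,0],"dr":[0,0,0]},{"travel":[0,0,-0.1],"dr":[0,0,0]},{"travel":[0,0,-0.15],"dr":[0,0,0]},{"travel":[0,0,-0.15],"dr":[0,0,0]},{"travel":[0,0,-0.15],"dr":[0,0,0]},{"travel":[0,0,0],"dr":[0,0,0]}]' 0
python3 - <<'E'
from h import *
to(.561,-.0565,.0787,-26.7)
u,v=282,145
a=viewer.camera("scene")[:,:,::-1];cv2.imwrite("pics/scene5.png",a)
cv2.imwrite("pics/c5.png",cv2.resize(a[v-50:v+40,u-60:u+60],(800,600),interpolation=2))
for z in(.062,.117): print(z,[(proj("scene",[x,y,z])-[u-60,v-50])*6.667 for x,y in((.5603,-.0538),(.562,-.055))])
E
```

```text
time_s: 17.4
eef_pos: [0.561, -0.0565, 0.1624]
eef_rot: [0.002, 0.851, 0.525, 0.001]
wrist_force: [0.3, 0.6, 2.1]
opening: 0.501
t 17.4 pos [ 0.561  -0.0565  0.1624] yaw -26.66 q6 0.16 F [0.3 0.6 2.1] open 0.501
shift [ 0.    -0.002  0.558]
dr [0.009 0.    0.001]
0.062 [array([397.27728548, 426.0388597 ]), array([398.76879108, 430.41970322])]
0.117 [array([395.85884124, 294.9579121 ]), array([397.41795586, 299.35057744])]
```

View pics/c5.png

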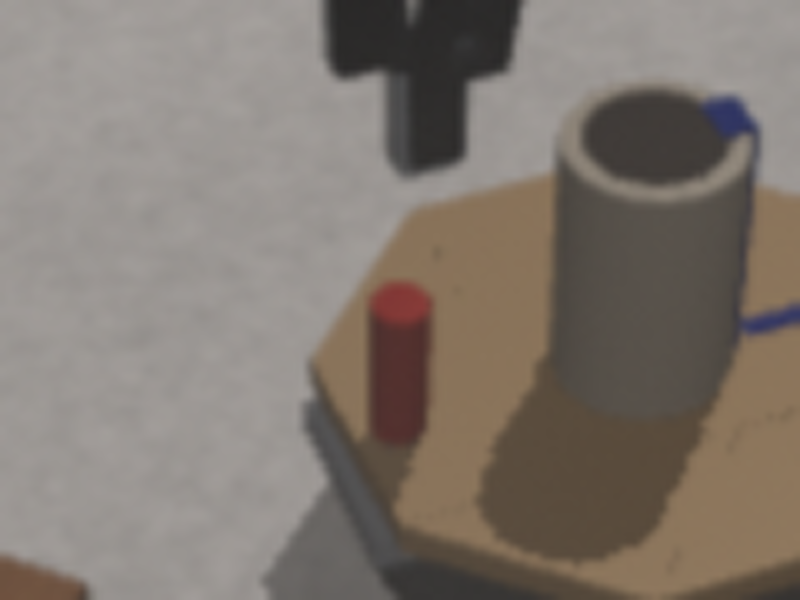

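The pin stands upright on the board with its handle base at (398,440) and top at (401,305); about 297 is predicted for home. I'll check the height by touching the handle's top lightly with shut fingers.

```bash
python3 -m handwheel '[{"travel":[0,0,0],"dr":[0.009,0,0]},{"travel":[0,0,0],"dr":[0,0,0]},{"travel":[0,0,0],"dr":[0,0,0]},{"travel":[0,0,0],"dr":[0,0,0]},{"travel":[0,0,0],"dr":[0,0,0]},{"travel":[0,0,0],"dr":[0,0,0]},{"travel":[0,0,0.15],"dr":[0,0,0]},{"travel":[0,0,0.07],"dr":[0,0,0]},{"travel":[0,0,0],"dr":[0,0,0]}]' -1; python3 -c "
from h import *
to(.561,-.0565,.117,-26.7)"
```

```text
time_s: 18.2
eef_pos: [0.5572, -0.0555, 0.1208]
eef_rot: [-0.004, 0.851, 0.525, -0.003]
wrist_force: [0.0, 0.0, 0.1]
opening: 0.001
t 18.2 pos [ 0.5572 -0.0555  0.1208] yaw -26.67 q6 0.15 F [0.  0.  0.1] open 0.001
shift [0.006 0.026 0.025]
dr [-0.019  0.003  0.001]
```

```bash
python3 -m handwheel '[{"travel":[0.006,0.026,0],"dr":[-0.019,0,0]},{"travel":[0,0,0],"dr":[0,0,0]},{"travel":[0,0,0.015],"dr":[0,0,0]},{"travel":[0,0,0.015],"dr":[0,0,0]},{"travel":[0,0,0.012],"dr":[0,0,0]}]'; python3 -c "
from h import *
to(.561,-.0565,.117,-26.7)"
```

```text
time_s: 18.62
eef_pos: [0.5623, -0.0568, 0.1156]
eef_rot: [0.001, 0.851, 0.525, -0.0]
wrist_force: [-0.9, -0.5, -0.5]
opening: 0.001
t 18.62 pos [ 0.5623 -0.0568  0.1156] yaw -26.67 q6 0.16 F [-0.9 -0.5 -0.5] open 0.001
shift [-0.002 -0.009 -0.009]
dr [0.004 0.003 0.001]
```

```bash
python3 -m handwheel '[{"travel":[0,-0.003,0.01],"dr":[0,0,0]},{"travel":[0,0,0.01],"dr":[0,0,0]}]'; python3 -c "
from h import *
to(.561,-.0565,.117,-26.7)"
```

```text
time_s: 18.78
eef_pos: [0.5624, -0.0567, 0.113]
eef_rot: [0.002, 0.851, 0.525, 0.0]
wrist_force: [0.2, 0.3, -0.3]
opening: 0.005
t 18.78 pos [ 0.5624 -0.0567  0.113 ] yaw -26.67 q6 0.16 F [ 0.2  0.3 -0.3] open 0.005
shift [-0.003 -0.009 -0.026]
dr [0.007 0.002 0.001]
```

Run:
```python
from h import *
u,v=282,145
a=viewer.camera("scene")[:,:,::-1];cv2.imwrite("pics/scene6.png",a)
cv2.imwrite("pics/c6.png",cv2.resize(a[v-50:v+40,u-60:u+60],(800,600),interpolation=2))
```

```text
(no output)
```

View pics/c6.png

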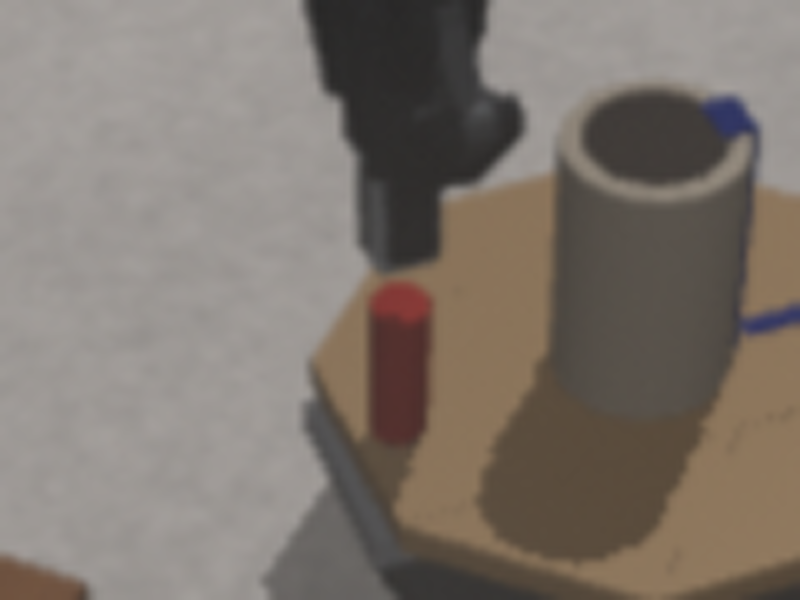

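The shut fingers are still visibly about 14 mm above the handle top, (398,262) against (401,290), so no contact yet. I'll go further down in small steps.

```bash
python3 -m handwheel '[{"travel":[-0.003,-0.009,0.015],"dr":[0.007,0,0]},{"travel":[0,0,0.015],"dr":[0,0,0]},{"travel":[0,0,0.015],"dr":[0,0,0]}]'; python3 -c "
from h import *
to(.561,-.0565,.117,-26.7)"
```

```text
time_s: 19.08
eef_pos: [0.561, -0.0566, 0.106]
eef_rot: [0.0, 0.851, 0.525, -0.001]
wrist_force: [-0.0, -0.1, 0.6]
opening: 0.004
t 19.08 pos [ 0.561  -0.0566  0.106 ] yaw -26.67 q6 0.16 F [-0.  -0.1  0.6] open 0.004
shift [ 0.    -0.    -0.074]
dr [0.    0.002 0.001]
```

```bash
python3 -m handwheel '[{"travel":[0,0,0.014],"dr":[0,0,0]},{"travel":[0,0,0.014],"dr":[0,0,0]}]'; python3 -c "
from h import *
to(.561,-.0565,.117,-26.7)"
```

```text
time_s: 19.25
eef_pos: [0.5609, -0.0566, 0.1012]
eef_rot: [0.0, 0.851, 0.525, -0.001]
wrist_force: [0.4, 0.4, -0.1]
opening: 0.002
t 19.25 pos [ 0.5609 -0.0566  0.1012] yaw -26.67 q6 0.16 F [ 0.4  0.4 -0.1] open 0.002
shift [ 0.001  0.001 -0.105]
dr [-0.     0.002  0.001]
```

```bash
python3 -m handwheel '[{"travel":[0,0,0.014],"dr":[0,0,0]},{"travel":[0,0,0.014],"dr":[0,0,0]}]'; python3 -c "
from h import *
to(.561,-.0565,.117,-26.7)
u,v=282,145
a=viewer.camera('scene')[:,:,::-1]
cv2.imwrite('pics/c7.png',cv2.resize(a[v-50:v+40,u-60:u+60],(800,600),interpolation=2))
"
```

```text
time_s: 19.42
eef_pos: [0.5608, -0.0566, 0.0964]
eef_rot: [0.0, 0.851, 0.525, -0.001]
wrist_force: [0.2, -0.4, 0.2]
opening: 0.003
t 19.42 pos [ 0.5608 -0.0566  0.0964] yaw -26.67 q6 0.16 F [ 0.2 -0.4  0.2] open 0.003
shift [ 0.001  0.001 -0.138]
dr [-0.001  0.003  0.001]
```

View pics/c7.png

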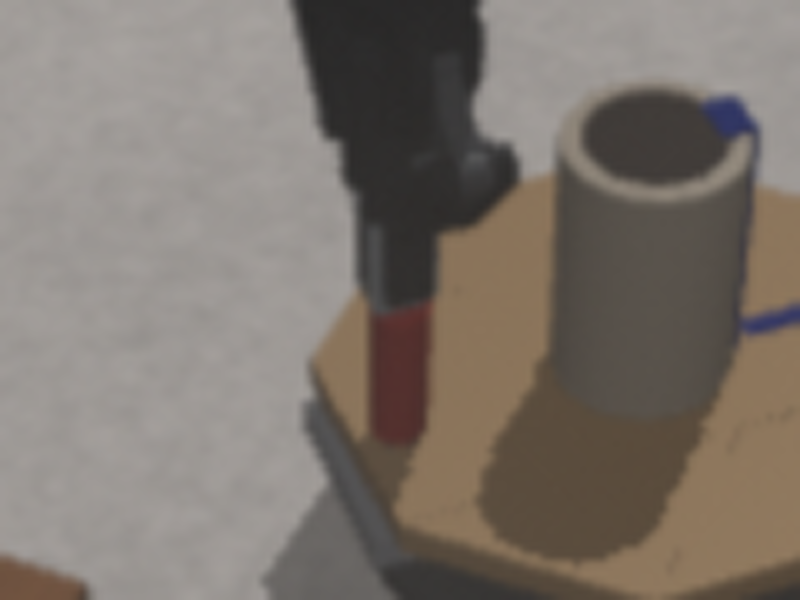

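The finger ends at (400,305) are now just about at the handle's top. A little further, pressing softly.

```bash
python3 -m handwheel '[{"travel":[0,0,0.012],"dr":[0,0,0]},{"travel":[0,0,0.01],"dr":[0,0,0]}]'; python3 -c "
from h import *
to(.561,-.0565,.117,-26.7)"
```

```text
time_s: 19.63
eef_pos: [0.5619, -0.0569, 0.0945]
eef_rot: [0.001, 0.851, 0.525, 0.0]
wrist_force: [-2.5, 1.7, 15.5]
opening: 0.001
t 19.63 pos [ 0.5619 -0.0569  0.0945] yaw -26.67 q6 0.16 F [-2.5  1.7 15.5] open 0.001
shift [-0.001 -0.006 -0.15 ]
dr [0.003 0.002 0.001]
```

```bash
python3 -m handwheel '[{"travel":[0,-0.004,0.014],"dr":[0,0,0]},{"travel":[0,0.004,0.014],"dr":[0,0,0]}]'; python3 -c "
from h import *
to(.561,-.0565,.117,-26.7)"
```

```text
time_s: 19.8
eef_pos: [0.5643, -0.0576, 0.0947]
eef_rot: [0.003, 0.851, 0.525, 0.002]
wrist_force: [-5.7, 1.6, 14.3]
opening: 0.0
t 19.8 pos [ 0.5643 -0.0576  0.0947] yaw -26.65 q6 0.16 F [-5.7  1.6 14.3] open 0.0
shift [-0.003 -0.022 -0.149]
dr [0.013 0.001 0.002]
```

```bash
python3 -m handwheel '[{"travel":[0,0,-0.05],"dr":[0,0,0]},{"travel":[0,0,-0.15],"dr":[0,0,0]},{"travel":[0,0,-0.25],"dr":[0,0,0]},{"travel":[0,0,-0.25],"dr":[0,0,0]},{"travel":[-0.25,0,0],"dr":[0,0,0]},{"travel":[-0.25,0,0],"dr":[0,0,0]},{"travel":[-0.25,0,0],"dr":[0,0,0]},{"travel":[-0.25,0,0],"dr":[0,0,0]},{"travel":[-0.25,0,0],"dr":[0,0,0]},{"travel":[-0.25,0,0],"dr":[0,0,0]},{"travel":[0,0,0],"dr":[0,0,0]},{"travel":[0,0,0],"dr":[0,0,0]}]'
python3 - <<'E'
from h import *
to(.561,-.0565,.117,-26.7)
A=[]
for n,(u,v) in dict(scene=(300,150),top=(190,215)).items():
    a=viewer.camera(n)[:,:,::-1];cv2.imwrite(f"pics/{n}8.png",a)
    h=50 if n=="top" else 40
    A.append(cv2.resize(a[v-60:v+60,u-80:u+80],(800//2*2,600),interpolation=2))
cv2.imwrite("pics/c8.png",cv2.resize(np.vstack(A),(400,600)))
cv2.imwrite("pics/c8.png",cv2.resize(np.hstack(A),(800,300),interpolation=cv2.INTER_AREA))
E
```

```text
time_s: 20.8
eef_pos: [0.4609, -0.2665, 0.2106]
eef_rot: [0.008, 0.849, 0.528, 0.003]
wrist_force: [0.7, 0.3, 0.1]
opening: 0.001
t 20.8 pos [ 0.4609 -0.2665  0.2106] yaw -26.31 q6 -0.29 F [0.7 0.3 0.1] open 0.001
shift [ 1.552 -0.032  0.62 ]
dr [0.031 0.005 0.013]
```

Run:
```python
from h import *
from scipy.optimize import least_squares
def red(f,box):
    u0,u1,v0,v1=box;a=cv2.imread(f)[v0:v1,u0:u1].astype(int)
    return u0,v0,(a[:,:,2]>70)&(a[:,:,1]<a[:,:,2]*.45)&(a[:,:,0]<a[:,:,2]*.5)
def model(n,base,zb):  # silhouette extents of handle
    P=np.array([proj(n,[base[0]+.01*np.cos(t),base[1]+.01*np.sin(t),z]) for z in(zb,zb+.055) for t in np.linspace(0,6.28,40)]);return P.min(0),P.max(0)
for lab,box in(("scene8",(262,302,125,180)),("scene0",(190,220,165,210))):
    u0,v0,m=red(f"pics/{lab}.png",box)
    nl,L,st,ce=cv2.connectedComponentsWithStats(m.astype(np.uint8));i=1+np.argmax(st[1:,4]);x,y,w,h,A=st[i]
    print(lab,"red u",u0+x,u0+x+w,"v",v0+y,v0+y+h,"area",A)
print("home model",model("scene",(.5608,-.0542),.062),"rack model",model("scene",(.5072,-.2249),.045))
T=lambda u,v,z:ray("top",(u,v),z)[:2];ang=lambda d:np.degrees(np.arctan2(d[1],d[0]))
def line(f):
    a=cv2.imread(f)[150:300,80:280].astype(int);m=(a[:,:,0]>90)&(a[:,:,2]<60)&(a[:,:,1]<70);v,u=np.nonzero(m);s=u<92.5
    return np.mean([T(80+x,150+y,.062) for x,y in zip(u[s],v[s])],0)
c=np.array([.5952,.0200])
for f in("top2","top8"): l=line(f"pics/{f}.png");print(f,l,ang(l-c))
for n in("top","scene"):
    a=cv2.imread(f"pics/{n}0.png").astype(int);b=cv2.imread(f"pics/{n}8.png").astype(int)
    for k,X in dict(cup=(.767,-.048,.04),vase=(.747,-.229,.05)).items():
        u,v=proj(n,X).astype(int);d=np.abs(a-b)[v-14:v+14,u-14:u+14].max(2);print(n,k,(d>40).mean().round(3))
    if n=="scene":print("jar",(np.abs(a-b)[260:308,115:160].max(2)>40).mean(),"fake",(np.abs(a-b)[215:245,222:238].max(2)>40).mean())
```

```text
scene8 red u 279 285 v 139 141 area 7
scene0 red u 199 207 v 176 182 area 34
home model (array([276.52311455, 136.2117674 ]), array([286.32380376, 162.37605967])) rack model (array([197.14471884, 174.65607769]), array([211.18908386, 200.87912467]))
top2 [0.6285329  0.08754668] 63.73460906774725
top8 [0.63001658 0.08795092] 62.87037665644014
top cup 0.0
top vase 0.0
scene cup 0.0
scene vase 0.0
jar 0.22037037037037038 fake 0.0
```

Run:
```python
from h import *
def box(f,b):
    u0,u1,v0,v1=b;a=cv2.imread(f)[v0:v1,u0:u1].astype(int);m=(a[:,:,2]>1.9*a[:,:,1])&(a[:,:,2]>1.9*a[:,:,0])
    nl,L,st,ce=cv2.connectedComponentsWithStats(m.astype(np.uint8));i=1+np.argmax(st[1:,4]);x,y,w,h,A=st[i];return u0+x,u0+x+w,v0+y,v0+y+h,A
print("home u0 u1 v0 v1",box("pics/scene8.png",(262,302,125,180)),"rack",box("pics/scene0.png",(190,220,165,210)))
for n in("scene","top"):
    a=cv2.imread(f"pics/{n}0.png").astype(int);b=cv2.imread(f"pics/{n}8.png").astype(int)
    X=ray("scene",(137,290),.03);u,v=proj(n,X).astype(int);print(n,u,v,a[v-25:v+20:6,u].tolist(),b[v-25:v+20:6,u].tolist())
    t=a[v-10:v+8,u-10:u+10].astype(np.uint8);g=b[v-18:v+16,u-18:u+18].astype(np.uint8)
    r=cv2.matchTemplate(g,t,cv2.TM_CCOEFF_NORMED);print(cv2.minMaxLoc(r)[1::2],"unmoved=(8,8)")
to(.5,-.2,.2,-26.7)
```

```text
home u0 u1 v0 v1 (np.int32(278), np.int32(286), np.int32(138), np.int32(143), np.int32(36)) rack (np.int32(198), np.int32(207), np.int32(176), np.int32(183), np.int32(50))
scene 136 290 [[132, 136, 138], [132, 136, 138], [131, 136, 138], [86, 88, 90], [56, 67, 56], [56, 66, 55], [86, 92, 93], [69, 77, 72]] [[96, 99, 101], [134, 137, 140], [134, 138, 141], [88, 90, 92], [56, 68, 55], [54, 65, 53], [87, 93, 95], [69, 76, 71]]
(0.9597944021224976, (9, 8)) unmoved=(8,8)
top 384 242 [[157, 164, 173], [158, 164, 172], [156, 162, 170], [146, 153, 158], [150, 159, 165], [152, 160, 167], [148, 156, 162], [161, 169, 178]] [[167, 174, 184], [169, 177, 186], [165, 171, 181], [155, 163, 169], [161, 170, 176], [106, 111, 115], [101, 107, 111], [109, 114, 120]]
(0.8110647797584534, (8, 8)) unmoved=(8,8)
t 20.9 pos [ 0.4616 -0.2653  0.2105] yaw -26.17 q6 -0.29 F [-0.8 -0.5 -1.2] open 0.001
shift [0.504 0.036 0.069]
dr [0.031 0.006 0.018]
```

```bash
python3 -c "
from bench import ctrl
print(ctrl.hand_in())"
```

```text
the job is handed in; nothing more can be done
None
```

I handed the job in at about 21 s of the 72 s, with the pin locked in and the arm clear of everything. I turned the pot by its rim until the stripe measured 63.2° against about 63.3° for the reader. Only then did I take the large red-handled pin from the rack. I lowered it through the board's hole, found the lock bore by working it gently, pressed it down and let go.

**Pin home:**
- The pin went 39.0 mm below where its tip first met the board, against a nominal 40 mm, and then stopped firmly at about 17 N.
- Pressing on the handle from above with the shut fingers at about 15 N gave no further movement.
- Its height in the last image fits the home position to about 1–2 mm. The missing 1 mm is within the contact and grip uncertainty.

**Stripe after locking:** the board moved about 0.9° while I felt for the bore, so the stripe is now at about 62.9°. The bore was about 1 mm from its nominal place.

**Other objects:**
- The cup, the vase and the small look-alike pin showed no change between the first and last images.
- The jar's pixels did change. That looks like the arm's shadow, because matching it against the first image put it in the same place to within one pixel.

**Checks that disagreed or failed:**
- The shut fingertips reached the handle about 20 mm lower on the reported tool height than I expected. That touch therefore confirmed only that the pin was seated, not its absolute height.
- My last picture was refused by the 12-picture limit, so I made the final checks numerically on the saved images.

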